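# Close up a housing's access panel

### The job

Get the machine housing ready for closing: first swing the keeper bar shut over the housing's two feet until it snaps in behind its ball catch, then turn the wing fastener on the access panel about a quarter turn counter-clockwise (seen from above) until the wing lines up with the two index lines. Then press the panel all the way down against the housing and finish while still holding it pressed, without letting up. Leave the tape measure and the pliers beside the fixture where they lie.

Things in the scene. Friction and masses are not known exactly. Their poses are not given: they have to be found in the camera images.
- fixture: fixed plywood board 220 (x) x 320 (y) x 18 mm with a grey metal housing bolted on it, housing 150 (x) x 180 (y) x 45 mm, rim 63 mm above the bench. Origin on the bench under the board, 10 mm to +y of the board's middle; x runs away from the robot at yaw 0, y to the left, z up. The housing's middle is at x 0, y +40 mm; two 11 mm high feet stick out of its -y side, and the keeper bar shuts across them. The fixture is turned by up to 0.25 rad.
- keeper_pivot (a point): the upright hinge axis of the steel keeper bar, at fixture x +75, y -100 mm, 33 mm above the bench. The bar is 18 mm wide and 6 mm thick, its underside 30 mm above the bench, its free end 148.5 mm from the axis.
- keeper_post (a point): upright round dark wooden grip post on the keeper bar, 16 mm in diameter, top 84 mm above the bench; this point lies on its axis 65 mm above the bench and 115 mm from the hinge axis. It moves with the bar.
- keeper (a joint): angle of the keeper bar (rad): 0 is shut against its stop, bar pointing along the fixture's -x; positive is open, swung counter-clockwise seen from above (1.5 at the open stop, where it points to about -y). Starts 0.9 to 1.35 open, so it is shut by swinging clockwise. Stiff enough to stay where left. A spring ball near the end of its travel (joint about 0.18 to 0.05) resists with up to about 5 N at the post, then snaps up behind the bar and keeps it between 0 and about 0.02.
- fastener_wing (a point): middle of the black wing of the quarter-turn fastener on the panel: a blade 10 mm thick, 34 mm long, 28 mm high on a disc of 19 mm radius; this point lies on the turning axis, 20 mm above the panel's top face and 12 mm below the wing's top; its x axis is across the blade's thickness, y along its length. At fixture x 0, y -2 mm. It goes down with the panel.
- fastener (a joint): angle of the fastener (rad), positive counter-clockwise from above: 0 is aligned (wing along the fixture's y, in line with the two dark index lines on the panel, one on either side of it along y, inner ends 25 mm from the axis). Starts at -1.35 to -0.9; stops at -1.6 and +0.6; friction 0.06 N m keeps it where it is left. A cross pin under the panel enters the housing's slot only within about 0.17 rad of 0; otherwise it stops the panel after 1 mm.
- panel_pad (a point): top of the round rubber push pad (18 mm radius, 3 mm high) on the aluminium access panel (150 x 180 x 5 mm, top face 76 mm above the bench when up), at fixture x 0, y +85 mm. It goes down with the panel.
- panel (a joint): travel of the panel (m): 0 is up on its springy mounting, 0.006 is right down against the housing (hard stop). It starts up; springs push it back up: from about 4 N at the top to about 11 N right down, wherever it is pressed.
- tape_measure: black tape measure 71 x 87 x 36 mm lying in front of and to the right of the fixture; leave alone. Origin in the middle of its underside.
- pliers: red-handled pliers 75 x 206 x 16 mm lying to the left of the fixture; leave alone. Origin in the middle of its underside.

How it is judged:
By the outcome, as a careful person would: the job done as asked, in the order asked, and still so for the second after the job is handed in, while the arm keeps its last pose, push and grip.
It also fails if it takes over 58 s, if anything falls off the work surface, if the arm or the gripper's body presses on something with over 40 N, if the wrist force passes 120 N, or if a joint passes its speed limit or range.

### The arm

A 6-joint arm with a two-finger parallel gripper is mounted at the origin on a cart in front of the work surface, level with it; the furniture and walls round the work are solid. World frame = base frame: x ahead of the robot, y to its left, z up, the work surface at z = 0. Lengths are in m, angles in rad, forces in N, time in s.
With the tool pointing down it reaches from about 0.25 to 0.775 m from the base axis. Payload 4 kg.
Tool frame: the origin (TCP) lies at the centre of the arm's flange, where the gripper is bolted on; the fingertips stand ahead of it and the grasp point (between the pads) lies 180 mm ahead of it (robot.tcp_to_tips is the z of the fingertips in the tool frame, in m); z points along the fingers, y is the direction in which the jaws open and shut (so a half turn about z gives the same grasp; the last joint's range is limited). The gripper opens to 94 mm and grips with 3 to 60 N. Pads are 16 mm wide; open, the fingers measure 119 mm over their backs; the gripper's body (75 mm by 177 mm) begins 78 mm behind the grasp point.
Start: joints at [1.09, 0.087, 1.371, -0, 1.684, -0.103], TCP at [0.203, 0.511, 0.405] pointing down, gripper open.
Joint ranges: [-3.1, 3.1], [-0.76, 2.03], [0.27, 2.55], [-1.08, 4.22], [0.17, 2.65], [-2.57, 2.57]. Speed limits (rad/s): [2.79, 2.79, 3.14, 3.14, 3.14, 3.14].

### API

Orientations are given as [roll, pitch, yaw] about the fixed x, y, z axes, in that order (R = Rz(yaw) Ry(pitch) Rx(roll)).
In Python, from bench import robot gives the robot as it stands.
- The arm moves only by the tool move_arm, never from a script. Its argument "increments" is a list that holds one entry, the list of rows, each a list of 7 numbers: the opening, from 0 (shut) to 1 (fully open), then the shift along the tool's x, y, z as a fraction of full scale, then the turn, a rotation vector about the tool's x, y, z as a fraction of full scale. In form: [[[jaw, dx, dy, dz, rx, ry, rz], ...]]. A call has 1 to 8 rows; each row is the pose to reach, as a shift and turn from the pose commanded when the call began, along the tool's axes at that moment; what a row does not reach only later rows make up. Full scale, the value 1, is 0.1 m for a shift and pi/2 rad for a turn. A row lasts 1/12 s, in which the tool goes at most 41.7 mm and 7.16 degrees, less where a joint would pass 70% of its speed; a pose out of reach is approached as far as the arm can. A call with a number of a shift or a turn outside -1 to 1 is refused whole. A call with a gripper value outside its range is refused whole. The fingers move at their own pace and stop on an object; the grip force is fixed at half the most. Time passes only in rows, so rows that repeat a pose let the fingers close. It gives the time, the measured TCP pose, the force and the opening at its end, in the units of the state.
- robot.get_obs(): the state, without advancing time (a new reading comes with each control period).
- robot.snapshot(name): name is "side" or "top" or "wrist"; returns (picture, depth): 384x512x3 uint8, red, green, blue; 384x512 float32, m along the optical axis (not along the pixel's ray), 0 where there is no reading.
- robot.camera_params(name): a dict with "mtx" (3x3 intrinsics, pixels), "R" (3x3) and "t" (3): a world point X has camera coordinates R X + t. Camera axes: x right, y down, z forward; pixel columns grow to the right and rows downward; lengths in m; the calibration is good to about 2 mm. A picture is of the moment at which its call begins: read the wrist's pose just before it. camera_params takes no time and is no camera call; for the wrist camera it gives the pose at the moment of the call.
- robot.close_job(): hands the job in, once; it reports no verdict.
The state is a dict: "time": time; "joint_positions": joint angles; "qvel": joint speeds; "joint_torque": joint torques, N m; "tool_pos": TCP position; "ee_rot": TCP orientation; "wrist_force": force on the tool from outside, world axes, zero at the start; "wrist_torque": the same for the moment, N m; "width": finger opening in m.
Only numpy, scipy, OpenCV 4.12 (cv2) and the standard library are available. Lean on these libraries where they do the work, as an engineer would, in place of code of your own. Each camera call takes 0.05 s, during which the arm holds its last target.

## Working session

There is one attempt and no reset: what is moved stays moved. The work goes in short steps, Python scripts to look and compute and a tool call to move; the robot and the scene stay as the last step left them, time stands still between calls to the robot, and variables do not carry over. Pictures are saved under pics/ and viewed, and the job is handed in when it is done.

Besides the shell and the picture viewer there is one more tool, called after "Emit:" by a JSON object that holds its "op" and its "data". move_arm: Moves the arm, as the interface text tells. Its arguments: {"type":"object","properties":{"increments":{"type":"array","items":{"type":"array","items":{"type":"array","items":{"type":"number","minimum":-1,"maximum":1}}}}},"required":["increments"]}

```bash
ls; mkdir -p pics; python3 - <<'E'
from bench import robot
import cv2,numpy as np
print(robot.get_obs(), robot.tcp_to_tips)
for n in ["side","top","wrist"]:
    p=robot.camera_params(n); im,d=robot.snapshot(n)
    print(n,p)
    cv2.imwrite(f"pics/{n}0.png",im[:,:,::-1]); np.savez(f"{n}0.npz",im=im,d=d,**p)
E
```

```text
pics
{'time': 0.0, 'joint_positions': array([ 1.08993617e+00,  8.80079911e-02,  1.37224729e+00, -1.42314738e-05,
        1.68361639e+00, -1.03102888e-01]), 'qvel': array([ 0.00125759,  0.0001283 , -0.0004448 ,  0.00150193,  0.00082808,
        0.00123777]), 'joint_torque': array([-5.05142270e-04, -3.40175772e+01, -3.02430296e+01,  7.16672279e-02,
        3.29330668e-02, -1.76383292e-04]), 'tool_pos': array([0.20282067, 0.51112798, 0.40347825]), 'ee_rot': array([-3.13932428e+00, -2.20488056e-04,  2.76383355e+00]), 'wrist_force': array([0.28976393, 0.70723418, 0.18674393]), 'wrist_torque': array([0.06760787, 0.05250246, 0.02175433]), 'width': 0.09375788897760981} 0.1992
side {'mtx': array([[358.5028442 ,   0.        , 257.12246603],
       [  0.        , 358.5028442 , 188.71968484],
       [  0.        ,   0.        ,   1.        ]]), 'R': array([[ 0.99734515, -0.07275625,  0.00302952],
       [-0.04688224, -0.67338499, -0.73780398],
       [ 0.05571989,  0.73570319, -0.67500823]]), 't': array([-0.49823641,  0.13777057,  0.83333414])}
top {'mtx': array([[490.27181492,   0.        , 262.9243898 ],
       [  0.        , 490.27181492, 201.56598055],
       [  0.        ,   0.        ,   1.        ]]), 'R': array([[-0.01570187, -0.99976523,  0.01493084],
       [-0.99667961,  0.01445672, -0.08012967],
       [ 0.07989501, -0.01613944, -0.99667262]]), 't': array([0.07502908, 0.51393468, 1.11015876])}
wrist {'mtx': array([[345.24758947,   0.        , 257.77020745],
       [  0.        , 345.24758947, 190.23928231],
       [  0.        ,   0.        ,   1.        ]]), 'R': array([[ 0.37043782,  0.92885641, -0.00126005],
       [ 0.89313005, -0.35581649,  0.27516058],
       [ 0.25513633, -0.10305527, -0.96139745]]), 't': array([-0.54868538, -0.02774004,  0.39237439])}
```

View pics/top0.png

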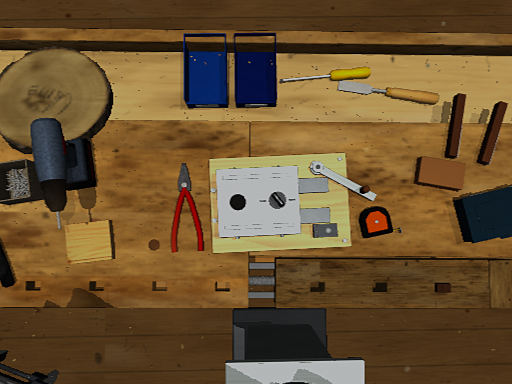

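View pics/side0.png

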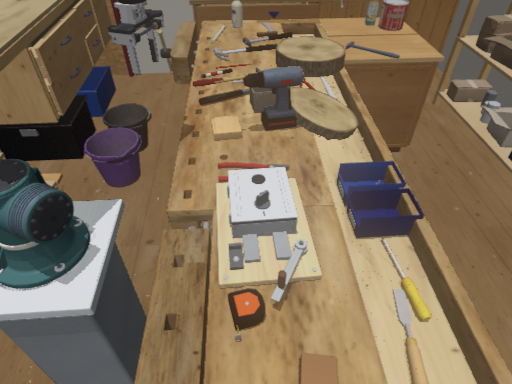

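```bash
python3 - <<'E'
import cv2,numpy as np
z=np.load("top0.npz"); im=z['im'][:,:,::-1]
c=im[140:265,195:405]; cv2.imwrite("pics/c0.png",cv2.resize(c,None,fx=3.8,fy=3.8,interpolation=cv2.INTER_CUBIC))
E
```

```text
(no output)
```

View pics/c0.png

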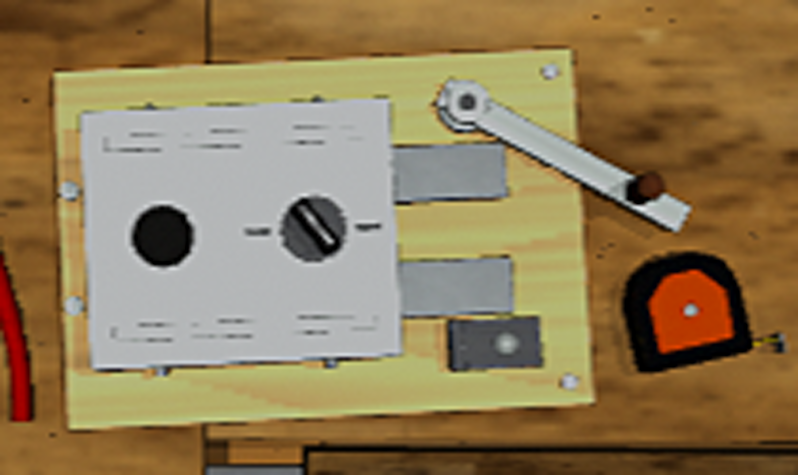

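View pics/wrist0.png

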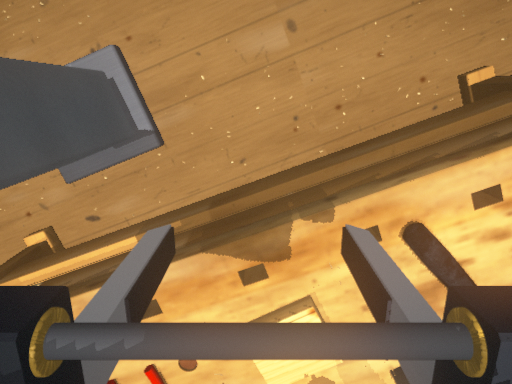

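```bash
cat > h.py <<'E'
import numpy as np, cv2
from scipy.optimize import least_squares
def proj(P,z):
    c=(z['R']@np.asarray(P,float).T).T+z['t']; q=(z['mtx']@c.T).T; return q[:,:2]/q[:,2:]
def w(P,f):
    P=np.atleast_2d(P).astype(float); c,s=np.cos(f[2]),np.sin(f[2])
    return np.c_[f[0]+c*P[:,0]-s*P[:,1], f[1]+s*P[:,0]+c*P[:,1], P[:,2]]
def ray(uv,z,h):
    d=z['R'].T@np.linalg.inv(z['mtx'])@np.array([uv[0],uv[1],1.]); o=-z['R'].T@z['t']
    return o+d*(h-o[2])/d[2]
E
python3 - <<'E'
from h import *
z=np.load("top0.npz")
# fixture pts and crop px
L=[((.110,.150,.018),(54,73)),((.110,-.170,.018),(571,48)),((-.110,-.170,.018),(594,402)),((-.110,.150,.018),(69,430)),
((.075,.130,.076),(80,113)),((.075,-.050,.076),(388,98)),((-.075,-.050,.076),(402,353)),((-.075,.130,.076),(91,370)),
((0,.085,.079),(163,236)),((.075,-.1,.036),(467,102))]
P=np.array([a for a,b in L]); U=np.array([b for a,b in L])/3.8+[195,140]-0.37
r=least_squares(lambda f:(proj(w(P,f),z)-U).ravel(),[.45,0,0],loss='soft_l1')
f=r.x; print(f); print((proj(w(P,f),z)-U).round(2))
np.save("f.npy",f)
pv=w((.075,-.1,.033),f)[0]; 
post=ray(np.array((651,185))/3.8+[195,140]-.37,z,.084); d=post-pv
print("pivot",pv,"post",post,np.hypot(*d[:2]), "bar end")
ang=np.arctan2(d[1],d[0])-f[2]; print("keeper",(ang-np.pi+np.pi)%(2*np.pi)-np.pi)
e=ray(np.array((679,216))/3.8+[195,140]-.37,z,.036)-pv; print(np.hypot(*e[:2]),np.arctan2(e[1],e[0])-f[2])
a=ray(np.array((302,206))/3.8+[195,140]-.37,z,.108); b=ray(np.array((330,249))/3.8+[195,140]-.37,z,.108); print(a,b,np.linalg.norm(a-b),np.arctan2(*(a-b)[1::-1])-f[2]-np.pi/2)
for n,p in dict(wing=(0,-.002,.096),pad=(0,.085,.079)).items(): print(n,w(p,f)[0])
E
```

```text
[0.51362416 0.03892108 0.03591196]
[[-0.67 -0.7 ]
 [ 0.45 -0.77]
 [ 0.6   0.56]
 [-0.5   0.46]
 [-0.27 -0.38]
 [ 0.29 -0.42]
 [ 0.53  0.5 ]
 [-0.14  0.28]
 [-0.09  0.07]
 [-0.19  0.16]]
pivot [ 0.59216622 -0.05832162  0.033     ] post [ 0.53567677 -0.15737841  0.084     ] 0.11403203224983069 bar end
keeper 1.0166095010322458
0.14459899679339497 -2.115417569489106
[0.52411171 0.0446245  0.108     ] [0.49973426 0.02938246 0.108     ] 0.028750302959819965 -1.047927948487896
wing [0.51369596 0.03692237 0.096     ]
pad [0.5105723  0.12386628 0.079     ]
```

Emit:
{"op": "move_arm", "data": {"increments": [[[1, -0.3, -0.27, 0.03, 0, 0, 0], [1, -0.65, -0.58, 0.06, 0, 0, 0], [1, -1, -0.9, 0.1, 0, 0, 0], [1, -1, -0.9, 0.1, 0, 0, 0], [1, -1, -0.9, 0.1, 0, 0, 0]]]}}

```text
time: 0.57
tool_pos: [0.2635, 0.3887, 0.3943]
ee_rot: [-3.141, 0.0, 2.76]
wrist_force: [-0.2, 0.8, 0.2]
width: 0.0942
```

Emit:
{"op": "move_arm", "data": {"increments": [[[1, -0.3, -0.27, 0.03, 0, 0, 0], [1, -0.65, -0.58, 0.06, 0, 0, 0], [1, -1, -0.9, 0.1, 0, 0, 0], [1, -1, -0.9, 0.1, 0, 0, 0], [1, -1, -0.9, 0.1, 0, 0, 0]]]}}

```text
time: 0.98
tool_pos: [0.3232, 0.2691, 0.3845]
ee_rot: [3.142, -0.0, 2.76]
wrist_force: [0.5, 0.0, -0.4]
width: 0.0939
```

Emit:
{"op": "move_arm", "data": {"increments": [[[1, -0.3, -0.27, 0.03, 0, 0, 0], [1, -0.65, -0.58, 0.06, 0, 0, 0], [1, -1, -0.9, 0.1, 0, 0, 0], [1, -1, -0.9, 0.1, 0, 0, 0], [1, -1, -0.9, 0.1, 0, 0, 0]]]}}

```text
time: 1.4
tool_pos: [0.3832, 0.1491, 0.3744]
ee_rot: [3.141, -0.0, 2.761]
wrist_force: [-0.1, -0.1, -0.4]
width: 0.0939
```

Emit:
{"op": "move_arm", "data": {"increments": [[[1, -0.3, -0.27, 0.03, 0, 0, 0], [1, -0.65, -0.58, 0.06, 0, 0, 0], [1, -1, -0.9, 0.1, 0, 0, 0], [1, -1, -0.9, 0.1, 0, 0, 0], [1, -1, -0.9, 0.1, 0, 0, 0]]]}}

```text
time: 1.82
tool_pos: [0.443, 0.029, 0.3643]
ee_rot: [3.141, -0.001, 2.762]
wrist_force: [0.7, -0.1, 0.1]
width: 0.0938
```

Emit:
{"op": "move_arm", "data": {"increments": [[[1, -0.2, -0.2, 0, 0, 0, 0.08], [1, -0.4, -0.4, 0, 0, 0, 0.16], [1, -0.6, -0.6, 0, 0, 0, 0.24], [1, -0.7, -0.7, 0, 0, 0, 0.32], [1, -0.7, -0.7, 0, 0, 0, 0.4], [1, -0.7, -0.7, 0, 0, 0, 0.48], [1, -0.7, -0.7, 0, 0, 0, 0.54], [1, -0.7, -0.7, 0, 0, 0, 0.54]]]}}

```text
time: 2.48
tool_pos: [0.4814, -0.059, 0.365]
ee_rot: [3.141, -0.002, 1.917]
wrist_force: [-0.5, 0.8, -1.0]
width: 0.0936
```

Emit:
{"op": "move_arm", "data": {"increments": [[[1, 0, 0, 0, 0, 0, 0.08], [1, 0, 0, 0, 0, 0, 0.16], [1, 0, 0, 0, 0, 0, 0.24], [1, 0, 0, 0, 0, 0, 0.32], [1, 0, 0, 0, 0, 0, 0.4], [1, 0, 0, 0, 0, 0, 0.48], [1, 0, 0, 0, 0, 0, 0.54], [1, 0, 0, 0, 0, 0, 0.54]]]}}

```text
time: 3.15
tool_pos: [0.4812, -0.0596, 0.365]
ee_rot: [-3.141, -0.001, 1.071]
wrist_force: [0.2, -0.7, 0.1]
width: 0.094
```

```bash
python3 - <<'E'
from bench import robot
import cv2,numpy as np
o=robot.get_obs();print(o['time'],o['tool_pos'],o['ee_rot'],o['joint_positions'])
for n in ["wrist"]:
    p=robot.camera_params(n); im,d=robot.snapshot(n)
    cv2.imwrite(f"pics/{n}1.png",im[:,:,::-1]); np.savez(f"{n}1.npz",im=im,d=d,**p)
E
```

```text
3.15 [ 0.48124497 -0.05962089  0.36496456] [-3.14146193e+00 -1.27954951e-03  1.07104730e+00] [-2.40646208e-01 -4.72390228e-02  1.58611910e+00  1.27097172e-03
  1.60251108e+00  2.59143163e-01]
```

View pics/wrist1.png

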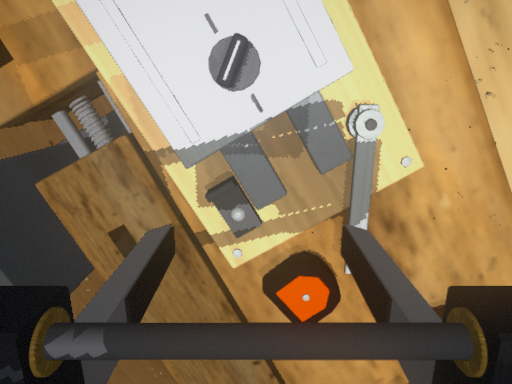

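```bash
python3 - <<'E'
from h import *
z=np.load("wrist1.npz"); f=np.load("f.npy")
for n,p,u in [("pivot",(.075,-.1,.036),(371,124)),("disc",(0,-.002,.080),(234,63)),("board",(-.11,-.17,.018),(236,268)),("panel",(.075,-.05,.076),(353,70)),("panel2",(-.075,-.05,.076),(177,150)),("idx in",(0,-.027,.076),(254,95)),]:
    print(n,proj(w(p,f),z),u, (w(p,f)[0]-ray(u,z,p[2]))*1000)
q=1.0166
pv=w((.075,-.1,0),f)[0]; a=np.pi+q+f[2]
P=pv[:2]+.115*np.array([np.cos(a),np.sin(a)]); yaw=a-np.pi-0+0.0
print("post",P,"yaw for jaw tangential",q+f[2])
c=np.array([.4812,-.0596]);y=1.071
d=P-c; print("tool dx dy",d@[np.cos(y),np.sin(y)],d@[np.sin(y),-np.cos(y)])
E
```

```text
pivot [[367.4557464  121.90922963]] (371, 124) [-2.01144002e+00  3.17726151e+00  2.08166817e-14]
disc [[233.19700082  62.65082886]] (234, 63) [-3.91364078e-01  4.85748399e-01 -1.38777878e-14]
board [[232.85891638 269.58007056]] (236, 268) [-3.82447677e+00 -1.49280542e-02 -1.73472348e-14]
panel [[354.3792634  67.1977179]] (353, 70) [ 1.70180554e+00  1.29553473e+00 -1.38777878e-14]
panel2 [[185.52430298 169.14007243]] (177, 150) [-2.28416621e+00 -1.62720215e+01 -1.38777878e-14]
idx in [[251.13670713  93.44980867]] (254, 95) [-1.34469920e+00  2.01855809e+00 -1.38777878e-14]
post [ 0.53519631 -0.15821871] yaw for jaw tangential 1.052511957645282
tool dx dy -0.06067813367205667 0.09465419319516286
```

Emit:
{"op": "move_arm", "data": {"increments": [[[1, -0.2, 0.3, 0, 0, 0, 0], [1, -0.4, 0.6, 0, 0, 0, 0], [1, -0.61, 0.95, 0, 0, 0, 0.01], [1, -0.61, 0.95, 0, 0, 0, 0.01], [1, -0.61, 0.95, 0.3, 0, 0, 0.01], [1, -0.61, 0.95, 0.4, 0, 0, 0.01], [1, -0.61, 0.95, 0.4, 0, 0, 0.01]]]}}

```text
time: 3.78
tool_pos: [0.5341, -0.1597, 0.3207]
ee_rot: [-3.133, 0.0, 1.055]
wrist_force: [-0.3, 0.7, 0.2]
width: 0.0942
```

```bash
python3 - <<'E'
from bench import robot
import cv2,numpy as np
o=robot.get_obs();print(o['time'],o['tool_pos'],o['ee_rot'],o['joint_positions'])
for n in ["wrist"]:
    p=robot.camera_params(n); im,d=robot.snapshot(n)
    cv2.imwrite(f"pics/{n}2.png",im[:,:,::-1]); np.savez(f"{n}2.npz",im=im,d=d,**p)
E
```

```text
3.7833 [ 0.53409408 -0.1597409   0.32066973] [-3.13326437e+00  4.70720644e-04  1.05482384e+00] [-3.92477299e-01  1.37678686e-01  1.48250658e+00  5.59230976e-04
  1.52973023e+00  1.23471867e-01]
```

View pics/wrist2.png

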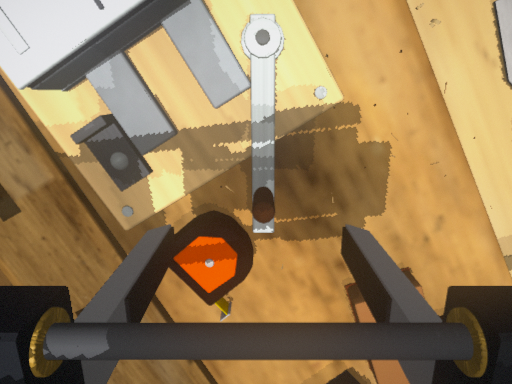

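Emit:
{"op": "move_arm", "data": {"increments": [[[0.6, 0, 0, 0.1, 0, 0, 0], [0.5, 0, 0, 0.35, 0, 0, 0], [0.5, 0, 0, 0.68, 0, 0, 0], [0.5, 0, 0, 0.68, 0, 0, 0], [0, 0, 0, 0.68, 0, 0, 0], [0, 0, 0, 0.68, 0, 0, 0], [0, 0, 0, 0.68, 0, 0, 0], [0, 0, 0, 0.68, 0, 0, 0]]]}}

```text
time: 4.5
tool_pos: [0.5356, -0.1613, 0.2593]
ee_rot: [3.137, -0.001, 1.052]
wrist_force: [-0.6, 0.8, -0.1]
width: 0.0442
```

Emit:
{"op": "move_arm", "data": {"increments": [[[0, 0, 0, 0, 0, 0, 0], [0, 0, 0, 0, 0, 0, 0], [0, 0, 0, 0, 0, 0, 0]]]}}

```text
time: 4.75
tool_pos: [0.535, -0.1612, 0.2573]
ee_rot: [3.141, -0.0, 1.052]
wrist_force: [0.8, 0.8, 0.1]
width: 0.0243
```

Emit:
{"op": "move_arm", "data": {"increments": [[[0, 0, 0, 0, 0, 0, 0], [0, 0, 0, 0, 0, 0, 0], [0, 0, 0, 0, 0, 0, 0], [0, 0, 0, 0, 0, 0, 0], [0, 0, 0, 0, 0, 0, 0]]]}}

```text
time: 5.17
tool_pos: [0.535, -0.1611, 0.2569]
ee_rot: [3.141, -0.0, 1.052]
wrist_force: [-0.4, 0.4, 0.8]
width: 0.0152
```

```bash
python3 - <<'E'
import numpy as np
from bench import robot
o=robot.get_obs(); c=o['tool_pos'][:2]; y=o['ee_rot'][2]
d=np.load('f.npy'); 
from h import *
pv=w((.075,-.1,0),d)[0][:2]; v=pv-c
p=np.array([v@[np.cos(y),np.sin(y)],v@[np.sin(y),-np.cos(y)]]); print(p, np.hypot(*p))
for t in np.arange(1,9)*.04:
    R=np.array([[np.cos(t),-np.sin(t)],[np.sin(t),np.cos(t)]]); s=p-R@p
    print((s*10).round(3), round(t/(np.pi/2),4))
E
```

```text
[ 0.1176366  -0.00134115] 0.11764424218804259
[ 0.    -0.047] 0.0255
[ 0.003 -0.094] 0.0509
[ 0.007 -0.141] 0.0764
[ 0.013 -0.188] 0.1019
[ 0.021 -0.234] 0.1273
[ 0.031 -0.28 ] 0.1528
[ 0.042 -0.326] 0.1783
[ 0.055 -0.371] 0.2037
```

Emit:
{"op": "move_arm", "data": {"increments": [[[0, 0, -0.047, 0, 0, 0, 0.0255], [0, 0.003, -0.094, 0, 0, 0, 0.051], [0, 0.007, -0.141, 0, 0, 0, 0.0764], [0, 0.013, -0.188, 0, 0, 0, 0.102], [0, 0.021, -0.234, 0, 0, 0, 0.127], [0, 0.031, -0.28, 0, 0, 0, 0.153], [0, 0.042, -0.326, 0, 0, 0, 0.178], [0, 0.055, -0.371, 0, 0, 0, 0.204]]]}}

```text
time: 5.83
tool_pos: [0.5054, -0.1378, 0.2568]
ee_rot: [3.141, -0.001, 0.729]
wrist_force: [0.4, 0.9, 1.7]
width: 0.0152
```

Emit:
{"op": "move_arm", "data": {"increments": [[[0, 0, -0.047, 0, 0, 0, 0.0255], [0, 0.003, -0.094, 0, 0, 0, 0.051], [0, 0.007, -0.141, 0, 0, 0, 0.0764], [0, 0.013, -0.188, 0, 0, 0, 0.102], [0, 0.021, -0.234, 0, 0, 0, 0.127], [0, 0.031, -0.28, 0, 0, 0, 0.153], [0, 0.042, -0.326, 0, 0, 0, 0.178], [0, 0.055, -0.371, 0, 0, 0, 0.204]]]}}

```text
time: 6.5
tool_pos: [0.4849, -0.1064, 0.2568]
ee_rot: [3.141, -0.001, 0.409]
wrist_force: [1.5, -0.3, -0.7]
width: 0.0152
```

Emit:
{"op": "move_arm", "data": {"increments": [[[0, 0, -0.047, 0, 0, 0, 0.0255], [0, 0.003, -0.094, 0, 0, 0, 0.051], [0, 0.007, -0.141, 0, 0, 0, 0.0764], [0, 0.013, -0.188, 0, 0, 0, 0.102], [0, 0.021, -0.234, 0, 0, 0, 0.127], [0, 0.031, -0.28, 0, 0, 0, 0.153], [0, 0.031, -0.28, 0, 0, 0, 0.153]]]}}

```text
time: 7.08
tool_pos: [0.4766, -0.0793, 0.257]
ee_rot: [3.141, -0.002, 0.17]
wrist_force: [3.1, -0.1, 0.8]
width: 0.015
```

Emit:
{"op": "move_arm", "data": {"increments": [[[0, 0, -0.047, 0, 0, 0, 0.0255], [0, 0.003, -0.094, 0, 0, 0, 0.051], [0, 0.007, -0.13, 0, 0, 0, 0.07], [0, 0.01, -0.16, 0, 0, 0, 0.085], [0, 0.01, -0.16, 0, 0, 0, 0.085], [0, 0.01, -0.16, 0, 0, 0, 0.085]]]}}

```text
time: 7.58
tool_pos: [0.475, -0.0639, 0.2569]
ee_rot: [3.141, -0.001, 0.038]
wrist_force: [2.2, -0.4, -0.2]
width: 0.0156
```

```bash
python3 - <<'E'
from bench import robot
import cv2,numpy as np
o=robot.get_obs();print(o['time'],o['tool_pos'],o['ee_rot'],o['wrist_force'])
for n in ["top"]:
    p=robot.camera_params(n); im,d=robot.snapshot(n)
    c=im[140:265,195:405,::-1]
    cv2.imwrite(f"pics/{n}3.png",cv2.resize(c,None,fx=3.8,fy=3.8,interpolation=cv2.INTER_CUBIC))
E
```

```text
7.5833 [ 0.4750075  -0.06386292  0.25687538] [ 3.14141846e+00 -1.41616996e-03  3.83197374e-02] [ 2.16983496 -0.42405446 -0.18976738]
```

View pics/top3.png

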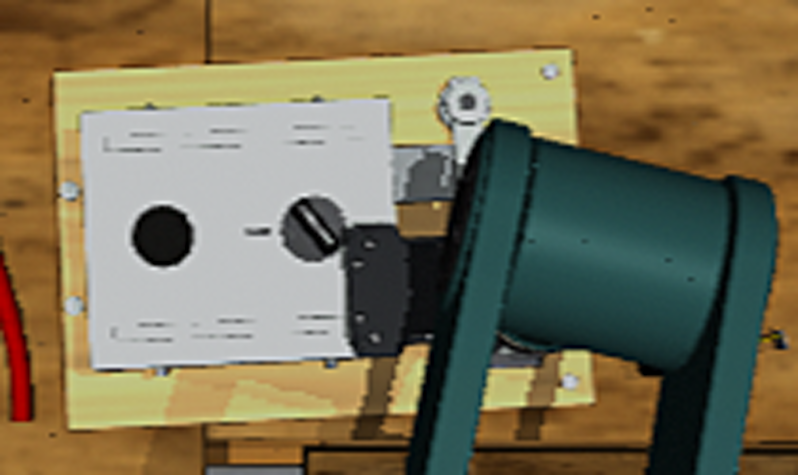

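Emit:
{"op": "move_arm", "data": {"increments": [[[0, 0, -0.015, 0, 0, 0, 0.008], [0, 0, -0.03, 0, 0, 0, 0.008], [0, 0, -0.03, 0, 0, 0, 0.008], [0, 0, -0.03, 0, 0, 0, 0.008]]]}}

```text
time: 7.97
tool_pos: [0.4749, -0.0619, 0.2569]
ee_rot: [3.138, -0.001, 0.024]
wrist_force: [2.9, -5.0, -0.3]
width: 0.0151
```

Emit:
{"op": "move_arm", "data": {"increments": [[[0, 0, -0.02, 0, 0, 0, 0], [0, 0, -0.04, 0, 0, 0, 0], [0, 0, -0.04, 0, 0, 0, 0]]]}}

```text
time: 8.22
tool_pos: [0.4749, -0.0601, 0.2569]
ee_rot: [3.129, -0.001, 0.024]
wrist_force: [3.4, -14.9, -2.0]
width: 0.0153
```

Emit:
{"op": "move_arm", "data": {"increments": [[[0, 0, 0.06, 0, 0, 0, 0], [0, 0, 0.06, 0, 0, 0, 0], [0.3, 0, 0.06, 0, 0, 0, 0], [0.5, 0, 0.06, 0, 0, 0, 0], [0.5, 0, 0.06, 0, 0, 0, 0], [0.5, 0, 0.06, -0.2, 0, 0, 0], [0.6, 0, 0.06, -0.5, 0, 0, 0], [0.6, 0, 0.06, -0.8, 0, 0, 0]]]}}

```text
time: 8.88
tool_pos: [0.4738, -0.0622, 0.336]
ee_rot: [-3.14, 0.005, 0.025]
wrist_force: [0.6, -0.2, 0.4]
width: 0.0517
```

Emit:
{"op": "move_arm", "data": {"increments": [[[0.6, 0.15, -0.3, -0.1, 0, 0, 0], [0.6, 0.3, -0.6, -0.1, 0, 0, 0], [0.6, 0.42, -0.98, -0.1, 0, 0, -0.07], [0.6, 0.42, -0.98, -0.1, 0, 0, -0.15], [0.6, 0.42, -0.98, -0.1, 0, 0, -0.22], [0.6, 0.42, -0.98, -0.1, 0, 0, -0.3], [0.6, 0.42, -0.98, -0.1, 0, 0, -0.34], [0.6, 0.42, -0.98, -0.1, 0, 0, -0.34]]]}}

```text
time: 9.55
tool_pos: [0.5138, 0.0368, 0.3462]
ee_rot: [-3.14, 0.002, 0.56]
wrist_force: [0.3, -0.1, 0.6]
width: 0.0562
```

```bash
python3 - <<'E'
from bench import robot
import cv2,numpy as np
o=robot.get_obs();print(o['time'],o['tool_pos'],o['ee_rot'],o['wrist_force'])
ims=[]
for n in ["top","side","wrist"]:
    p=robot.camera_params(n); im,d=robot.snapshot(n)
    np.savez(f"{n}4.npz",im=im,d=d,**p)
    c={'top':im[150:255,200:350],'side':im[160:290,205:330],'wrist':im}[n]
    c=cv2.resize(c[:,:,::-1],(400,300),interpolation=cv2.INTER_CUBIC) if n!='wrist' else c[:,:,::-1]
    cv2.imwrite(f"pics/{n}4.png",c); ims.append(c)
cv2.imwrite("pics/ts4.png",np.hstack(ims[:2]))
E
```

```text
9.55 [0.51381945 0.03681682 0.34616544] [-3.14039347e+00  1.55973091e-03  5.60397956e-01] [ 0.28681793 -0.10081757  0.55994029]
```

View pics/ts4.png

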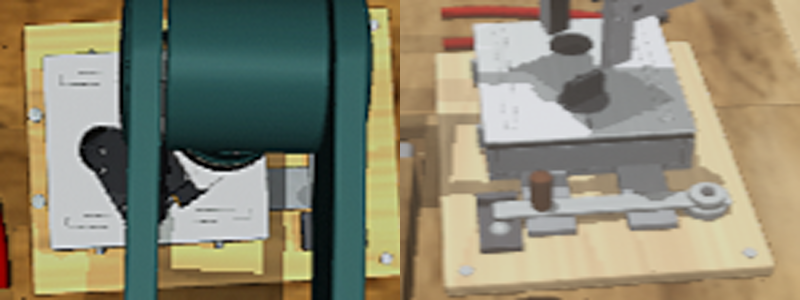

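View pics/wrist4.png

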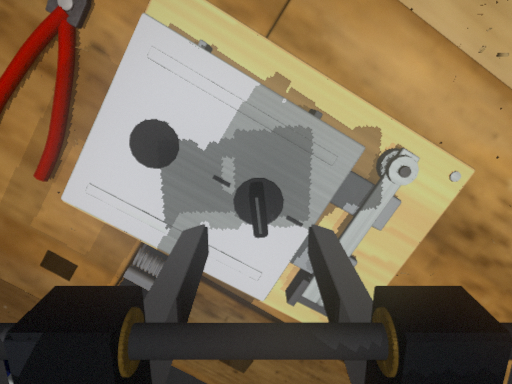

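Emit:
{"op": "move_arm", "data": {"increments": [[[0.6, 0, 0, 0.2, 0, 0, 0], [0.5, 0, 0, 0.4, 0, 0, 0], [0.4, 0, 0, 0.6, 0, 0, 0], [0, 0, 0, 0.6, 0, 0, 0], [0, 0, 0, 0.6, 0, 0, 0], [0, 0, 0, 0.6, 0, 0, 0], [0, 0, 0, 0.6, 0, 0, 0], [0, 0, 0, 0.6, 0, 0, 0]]]}}

```text
time: 10.37
tool_pos: [0.5147, 0.0362, 0.2884]
ee_rot: [3.14, -0.003, 0.558]
wrist_force: [-1.0, 1.3, 0.8]
width: 0.0129
```

Emit:
{"op": "move_arm", "data": {"increments": [[[0, 0, 0, 0, 0, 0, 0], [0, 0, 0, 0, 0, 0, 0], [0, 0, 0, 0, 0, 0, 0], [0, 0, 0, 0, 0, 0, 0], [0, 0, 0, 0, 0, 0, 0], [0, 0, 0, 0, 0, 0, 0]]]}}

```text
time: 10.87
tool_pos: [0.5145, 0.0366, 0.2873]
ee_rot: [-3.142, -0.002, 0.559]
wrist_force: [-0.6, 3.8, 5.0]
width: 0.0096
```

Emit:
{"op": "move_arm", "data": {"increments": [[[0, 0, 0, -0.01, 0, 0, -0.06], [0, 0, 0, -0.01, 0, 0, -0.12], [0, 0, 0, -0.01, 0, 0, -0.18], [0, 0, 0, -0.01, 0, 0, -0.24], [0, 0, 0, -0.01, 0, 0, -0.3], [0, 0, 0, -0.01, 0, 0, -0.36], [0, 0, 0, -0.01, 0, 0, -0.4], [0, 0, 0, -0.01, 0, 0, -0.4]]]}}

```text
time: 11.53
tool_pos: [0.5143, 0.0368, 0.2878]
ee_rot: [-3.141, -0.002, 1.189]
wrist_force: [-0.5, 5.7, 4.2]
width: 0.0096
```

Emit:
{"op": "move_arm", "data": {"increments": [[[0, 0, 0, 0, 0, 0, -0.06], [0, 0, 0, 0, 0, 0, -0.12], [0, 0, 0, 0, 0, 0, -0.18], [0, 0, 0, 0, 0, 0, -0.24], [0, 0, 0, 0, 0, 0, -0.267], [0, 0, 0, 0, 0, 0, -0.267], [0, 0, 0, 0, 0, 0, -0.267]]]}}

```text
time: 12.12
tool_pos: [0.5141, 0.0368, 0.2877]
ee_rot: [-3.141, -0.002, 1.607]
wrist_force: [-1.4, 6.4, 4.1]
width: 0.0097
```

Emit:
{"op": "move_arm", "data": {"increments": [[[0.4, 0, 0, 0, 0, 0, 0], [0.4, 0, 0, 0, 0, 0, 0], [0.5, 0, 0, 0, 0, 0, 0], [0.5, 0, 0, 0, 0, 0, 0], [0.6, 0, 0, -0.2, 0, 0, 0], [0.6, 0, 0, -0.5, 0, 0, 0], [0.6, 0, 0, -0.9, 0, 0, 0], [0.6, 0, 0, -0.9, 0, 0, 0]]]}}

```text
time: 12.78
tool_pos: [0.5154, 0.0359, 0.386]
ee_rot: [3.127, 0.002, 1.606]
wrist_force: [1.3, 1.3, 1.7]
width: 0.0558
```

```bash
python3 - <<'E'
from bench import robot
import cv2,numpy as np
o=robot.get_obs();print(o['time'],o['tool_pos'],o['ee_rot'],o['wrist_force'],o['width'])
n="wrist"
p=robot.camera_params(n); im,d=robot.snapshot(n)
np.savez(f"{n}5.npz",im=im,d=d,**p)
cv2.imwrite(f"pics/{n}5.png",cv2.resize(im[80:300,150:400,::-1],None,fx=2.6,fy=2.6,interpolation=cv2.INTER_CUBIC))
E
```

```text
12.7833 [0.51537854 0.03589081 0.38596627] [3.12742546e+00 1.64839040e-03 1.60568149e+00] [1.32444004 1.32984446 1.69402984] 0.055841284071975604
```

View pics/wrist5.png

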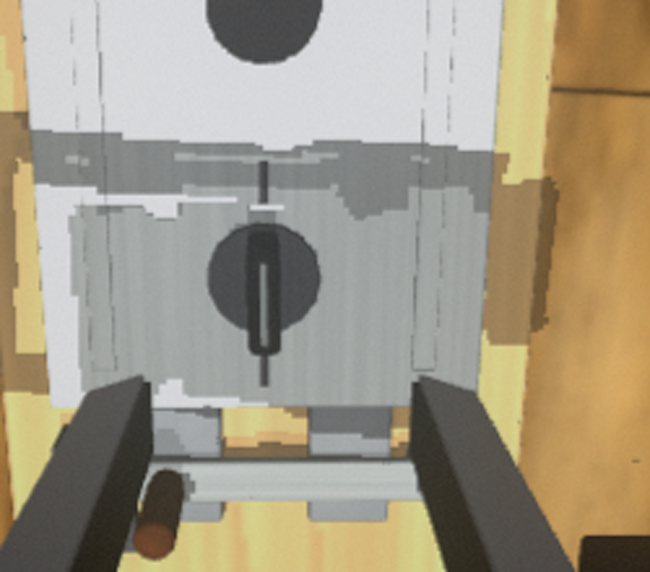

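Emit:
{"op": "move_arm", "data": {"increments": [[[0, 0.3, 0, 0, 0, 0, 0], [0, 0.6, 0, 0, 0, 0, 0], [0, 0.87, -0.01, 0, 0, 0, 0], [0, 0.87, -0.01, 0.2, 0, 0, 0], [0, 0.87, -0.01, 0.5, 0, 0, 0], [0, 0.87, -0.01, 0.8, 0, 0, 0], [0, 0.87, -0.01, 0.8, 0, 0, 0], [0, 0.87, -0.01, 0.8, 0, 0, 0]]]}}

```text
time: 13.5
tool_pos: [0.5093, 0.1229, 0.2949]
ee_rot: [-3.135, 0.001, 1.606]
wrist_force: [0.9, 0.4, 0.6]
width: 0.0063
```

Emit:
{"op": "move_arm", "data": {"increments": [[[0, 0, 0, 0.05, 0, 0, 0], [0, 0, 0, 0.1, 0, 0, 0], [0, 0, 0, 0.15, 0, 0, 0], [0, 0, 0, 0.15, 0, 0, 0], [0, 0, 0, 0.15, 0, 0, 0]]]}}

```text
time: 13.92
tool_pos: [0.5103, 0.123, 0.2831]
ee_rot: [3.141, -0.0, 1.606]
wrist_force: [-0.4, -1.0, 0.4]
width: 0.0005
```

Emit:
{"op": "move_arm", "data": {"increments": [[[0, 0, 0, 0.02, 0, 0, 0], [0, 0, 0, 0.04, 0, 0, 0], [0, 0, 0, 0.06, 0, 0, 0], [0, 0, 0, 0.06, 0, 0, 0], [0, 0, 0, 0.06, 0, 0, 0]]]}}

```text
time: 14.33
tool_pos: [0.5103, 0.1231, 0.2776]
ee_rot: [3.14, -0.0, 1.606]
wrist_force: [-1.5, -0.2, 4.7]
width: 0.0002
```

Emit:
{"op": "move_arm", "data": {"increments": [[[0, 0, 0, 0.015, 0, 0, 0], [0, 0, 0, 0.03, 0, 0, 0], [0, 0, 0, 0.03, 0, 0, 0], [0, 0, 0, 0.03, 0, 0, 0]]]}}

```text
time: 14.67
tool_pos: [0.5103, 0.1232, 0.2752]
ee_rot: [3.14, -0.0, 1.606]
wrist_force: [-1.6, -1.2, 8.8]
width: 0.0004
```

Emit:
{"op": "move_arm", "data": {"increments": [[[0, 0, 0, 0.015, 0, 0, 0], [0, 0, 0, 0.03, 0, 0, 0], [0, 0, 0, 0.03, 0, 0, 0], [0, 0, 0, 0.03, 0, 0, 0]]]}}

```text
time: 15.0
tool_pos: [0.5103, 0.1232, 0.2728]
ee_rot: [3.14, -0.0, 1.606]
wrist_force: [-3.7, -1.2, 10.6]
width: 0.0005
```

Emit:
{"op": "move_arm", "data": {"increments": [[[0, 0, 0, 0.01, 0, 0, 0], [0, 0, 0, 0.02, 0, 0, 0], [0, 0, 0, 0.02, 0, 0, 0], [0, 0, 0, 0.02, 0, 0, 0]]]}}

```text
time: 15.33
tool_pos: [0.5102, 0.1232, 0.2723]
ee_rot: [3.139, -0.0, 1.606]
wrist_force: [-6.3, -1.7, 16.9]
width: 0.0007
```

Hard stop felt at about 0.2723 m. A bit more preload, then check.

Emit:
{"op": "move_arm", "data": {"increments": [[[0, 0, 0, 0.01, 0, 0, 0], [0, 0, 0, 0.02, 0, 0, 0], [0, 0, 0, 0.02, 0, 0, 0], [0, 0, 0, 0.02, 0, 0, 0], [0, 0, 0, 0.02, 0, 0, 0]]]}}

```text
time: 15.75
tool_pos: [0.5101, 0.1232, 0.2722]
ee_rot: [3.139, -0.0, 1.606]
wrist_force: [-9.4, -1.5, 22.9]
width: 0.0005
```

```bash
python3 - <<'E'
from bench import robot
import cv2,numpy as np
o=robot.get_obs();print(o['time'],o['tool_pos'],o['wrist_force'],o['width'])
ims=[]
for n in ["side","wrist"]:
    im,d=robot.snapshot(n)
    c=im[150:290,195:345] if n=='side' else im
    ims.append(cv2.resize(c[:,:,::-1],(400,300),interpolation=cv2.INTER_CUBIC))
cv2.imwrite("pics/fin.png",np.hstack(ims))
o=robot.get_obs();print(o['time'],o['tool_pos'],o['wrist_force'])
E
```

```text
15.75 [0.51009914 0.1231865  0.27222701] [-9.39233438 -1.47497934 22.93033895] 0.00046037012831586524
15.85 [0.51010754 0.12319303 0.27225435] [-10.02903162  -0.53491198  24.48970831]
```

View pics/fin.png

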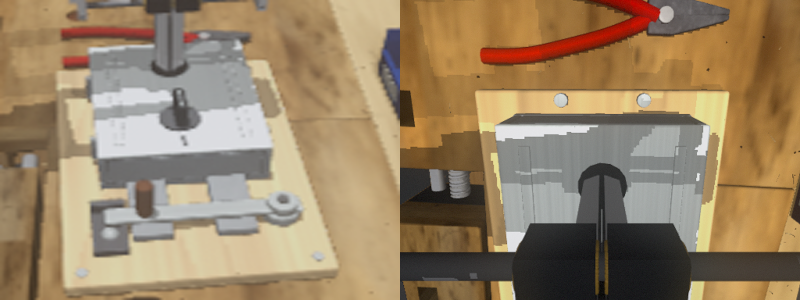

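```bash
python3 -c "
from bench import robot
print(robot.close_job())"
```

```text
the job is handed in; nothing more can be done
None
```

The job is done in the order asked and handed in at about 16 s, with the fingers still pressing the panel down.

- **Keeper bar:** I gripped the post and swung the bar shut to its stop. It resisted with about 15 N there. The side pictures show it lying across both feet with its free end at the ball catch. The ball snapping up behind the bar was not seen directly.
- **Fastener:** I turned the wing about 1.05 rad counter-clockwise. The wrist picture shows it in line with both index lines.
- **Panel:** I pressed the pad down about 6 mm. The force rose from about 11 N to 23 N with almost no further travel, which indicates the hard stop. The last reading was 24.5 N down with about 10 N sideways, and the fingers did not slip.
- **Tape measure and pliers:** I did not touch either. The pliers lie beside the fixture in the last pictures; the tape measure is out of the last frames. The fingers stayed above it throughout.

No check failed. The camera fits disagreed with each other by only about 2 to 4 mm, except for one panel corner that I misread in the picture.

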